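# Release and push open the lid of a bench fume filter

## Task

The filter in the small white fume-filter box needs changing. With the fingertips, press the red snap tab fully down so that it stays in, then push the blue lid along its rails, off the filter and over the pressed tab, until the filter is completely uncovered. Only press and push: do not pinch, lift or tip the lid, do not force it, and leave the other things on the worktop where they stand; finish with the hand clear.

Things in the scene. Friction and masses are not known exactly. Their poses are not given: they have to be found in the camera images.
- housing: White fume-filter box, fixed to the worktop, 216 mm long (x = -110 to +106 mm), 102 mm wide. Origin: underside, near its middle, on the worktop. +x is the way in which the lid slides off; z is up. Side rails (tops 52 mm above the worktop) run from x = -100 mm to the end; their inward lips overlap the lid's edges, leaving 68 mm clear between them (y = -34 to +34 mm).
- seat_center (a point): Middle of the filter seat, at x = -55 mm in the housing's frame, 32 mm above the worktop. Fixed to the housing, same axes. The seat, with white filter pleats under the lid, spans 46 mm to either side along x. Behind it (-x end) is only a sill 32 mm high, open above, where a finger can come down behind the lid.
- deck_end (a point): Middle of the inner face of the end stop (housing x = +96 mm), at the deck floor, 28 mm above the worktop. The stop's top is 53 mm high. The deck, empty but for the red tab, runs from here back to the seat (housing x = -8 mm).
- filter_lid: Blue loose lid, 90 mm along x, 78 mm wide, plate 11 mm thick, 100 to 210 g. Origin: centre of its underside, 32 mm above the worktop; at the start at seat_center, axes as the housing's. It slides with 1 to 2 N, with 2.5 mm of play up and 2 mm to each side. The raised tab blocks it after 2 mm. The filter is uncovered after 86 mm of travel; the end stop allows 106 mm.
- push_face (a point): Where to push: middle of the outer (-x) face of the upright wall at the lid's trailing end, 57 mm above the worktop, 45 mm behind the lid's origin. Push along +x. The wall is 60 mm wide, 8 mm thick and rises to 67 mm above the worktop, 15 mm above the rails. Moves with the lid, axes as the lid's.
- tab_pad (a point): Where to press: on top of the red tab, 44 mm above the worktop when up (level with the lid's plate). The tab is a bar 50 mm long along x (housing x = -8 to +42 mm) and 24 mm wide, in the middle of the deck in front of the lid. This point is at housing x = +27 mm, 37 mm ahead of the lid's leading edge. Moves with the tab, axes as the housing's.
- snap_tab (a joint): How far the red tab is pressed down, in m: 0 = up (locked), 0.0145 = fully down, against its stop. It needs about 4 N, has no spring and stays where it is left. The lid can pass over it only beyond 0.0125.
- eyepieces (a point): Just under the eyepieces of the black and white microscope that stands to the left of the box, 0.33 m above the worktop: an obstacle for the arm. Eyepieces and head reach 70 mm either way in y from here, 65 mm toward the robot, up to 0.44 m high, and back over the microscope. Fixed; axes as the world's.
- cup: Specimen cup with a yellow screw lid, 64 x 64 x 68 mm, loose bystander; origin at its underside.
- counter: White round hand tally counter, 56 x 51 x 23 mm, loose bystander; origin at its underside.
- oil_bottle: Small brown dropper bottle with a black cap, 23 x 23 x 74 mm, loose bystander; origin at its underside.
- coverslips: Little box with a blue top, 30 x 30 x 20 mm, loose bystander; origin at its underside.
Mind the look-alikes: they are no part of the job. Of the things that look like the housing, the larger one is meant.

How it is judged:
By the outcome, as a careful person would: the job done as asked, in the order asked, and still so for the second after the job is handed in, with the robot touching nothing.
It also fails if it takes over 48 s, if anything falls off the work surface, if the arm or the gripper's body presses on something with over 40 N, if the wrist force passes 120 N, or if a joint passes its speed limit or range.

## Robot

A 7-joint arm with a two-finger parallel gripper is mounted at the origin on a cart in front of the work surface, level with it; the furniture and walls round the work are solid. World frame = base frame: x ahead of the robot, y to its left, z up, the work surface at z = 0. Lengths are in mm, angles in rad, forces in N, time in s.
With the tool pointing down it reaches from about 400 to 900 mm from the base axis. Payload 5.6 kg.
Tool frame: the origin (TCP) lies midway between the tips of the shut fingers; the grasp point (between the pads) lies 19 mm behind it; x points along the fingers, y is the direction in which the jaws open and shut, and the axes are right-handed (so a half turn about x gives the same grasp; the last joint's range is limited). The gripper opens to 92 mm and grips with 3 to 60 N. Pads are 20 mm wide; open, the fingers measure 128 mm over their backs; the gripper's body (75 mm by 189 mm) begins 69 mm behind the grasp point.
Start: joints at [1.295, 0.468, -0.012, 1.603, 0.006, 1.071, -0.056], TCP at [149.914, -632.483, 214.592] pointing down, gripper open.
Joint ranges: [-2.53, 2.53], [-0.31, 2.02], [-1.57, 1.55], [0.28, 2.44], [-1.29, 4.43], [0.15, 1.84], [-2.92, 2.92]. Speed limits (rad/s): [2.57, 2.57, 3.14, 3.14, 3.14, 3.14, 3.14].

## Interface

Orientations are given as a rotation vector (axis times angle).
In Python, from cell import robot, grip, kin, viewer gives the robot as it stands. Calls block until the motion is done:
- robot.movep(position, orientation): joint-space move of the TCP to a pose.
- robot.servo_line(position, feed=150, rotation=None): straight line of the TCP; rotation=None keeps the orientation; feed is the mean speed in mm/s.
- robot.goto_joints(angles): joint-space move.
- grip(opening, newtons=None): opening from 0.0 (shut) to 1.0 (fully open); newtons is the grip in N (None keeps the last); returns when the fingers have stopped.
- robot.hold(seconds).
- kin.ik(position, orientation): joint angles nearest the present ones, or None.
- robot.observe(): the state.
- viewer.read_camera(name): name is "scene" or "side" or "wrist"; returns the picture (480x640x3 uint8, red, green, blue); there is no depth.
- viewer.camera_info(name): a dict with "camera_matrix" (3x3 intrinsics, pixels), "R" (3x3) and "t" (3): a world point X has camera coordinates R X + t. Camera axes: x right, y down, z forward; pixel columns grow to the right and rows downward; lengths in mm; the calibration is good to about 2 mm. The wrist camera is an equidistant fisheye: a pixel r from the principal point sees the ray r / f radians off the axis. A picture is of the moment at which its call begins: read the wrist's pose just before it. camera_info takes no time and is no camera call; for the wrist camera it gives the pose at the moment of the call.
A pose or a line that the arm cannot do raises robot.IKError and nothing moves.
- robot.job_done(): hands the job in, once; it reports no verdict.
Trained networks look in the newest picture that a camera, given by its name, has taken for a name from the list of things; names that differ only in an ending like _2 or _b are one class to them, and where a whole thing is asked for, a point or a joint stands for the part that bears it (a point fixed in the world has none). Each returns a list of dicts, best first, with "confidence" (0 to 1); they miss things now and then, are a little off and sometimes report something else, mostly with a low value. They report only what shows in the picture. A call takes as long as a camera call. They do not tell look-alikes from the thing itself.
- viewer.silhouettes(name, camera): "mask" (480x640 bool, what is visible of it).
- viewer.pinpoint(name, camera): "at" ([x, y, z] in mm, in the coordinates of the camera as it stood for that picture, good to about 4 mm: a listed point, or the origin of a listed thing).
The state is a dict: "t": time; "joints": joint angles; "joint_velocities": joint speeds; "joint_torque": joint torques, N m; "tcp_pos": TCP position; "tcp_rot": TCP orientation; "contact_force": force on the tool from outside, world axes, zero at the start; "wrist_torque": the same for the moment, N m; "grip_width": opening from 0.0 (shut) to 1.0 (fully open).
Only numpy, scipy, OpenCV 4.12 (cv2) and the standard library are available. Lean on these libraries where they do the work, as an engineer would, in place of code of your own. Each camera call takes 0.05 s, during which the arm holds its last target. There are 200 camera calls.

## Working session

There is one attempt and no reset: what is moved stays moved. The work goes in short steps, each a Python script; the robot and the scene stay as the last script left them, time stands still between calls to the robot, and variables do not carry over. Pictures are saved under pics/ and viewed, about 8 in all and at most 12, crops included, and the job is handed in when it is done.

```bash
ls; mkdir -p pics
cat > h.py <<'E'
import numpy as np, cv2
from scipy.spatial.transform import Rotation as Rn
from cell import robot, grip, kin, viewer
np.set_printoptions(precision=1,suppress=True)
def shot(n,f=None,crop=None,scale=1):
    im=viewer.read_camera(n)
    if f:
        o=im if crop is None else im[crop[1]:crop[3],crop[0]:crop[2]]
        cv2.imwrite('pics/'+f,cv2.resize(o[:,:,::-1],None,fx=scale,fy=scale,interpolation=cv2.INTER_CUBIC))
    return im
def w(ci,p): return np.array(ci["R"]).T@(np.array(p)-np.array(ci["t"]))
def px(ci,X):
    c=np.array(ci["R"])@np.array(X)+np.array(ci["t"]);K=np.array(ci["camera_matrix"]);u=K@c;return u[:2]/u[2]
E
python3 - <<'E'
from h import *
ims=[]
for n in("scene","side"):
    ims.append(shot(n,n+"0.png")); ci=viewer.camera_info(n)
    print(n,"cam at",w(ci,[0,0,0]))
    for o in("housing","seat_center","deck_end","push_face","tab_pad","eyepieces","filter_lid","cup","counter","oil_bottle","coverslips"):
        for d in viewer.pinpoint(o,n)[:3]:
            X=w(ci,d["at"]);print(o,round(d["confidence"],2),X,px(ci,X))
s=robot.observe();print(s["t"],s["tcp_pos"],s["tcp_rot"])
E
```

```text
pics
scene cam at [ 159.8  893.1 1259. ]
housing 0.62 [ 545.2 -146.8   -0.8] [380.5 244.7]
seat_center 0.69 [524.1 -95.1  33.3] [380.4 251.9]
deck_end 0.82 [ 579.1 -237.    25.9] [383.5 213.6]
push_face 0.59 [507.1 -55.2  58.6] [380.5 258.2]
tab_pad 0.68 [461.  147.9   2.3] [361.5 335.3]
tab_pad 0.47 [ 556.6 -169.5   42. ] [381.2 227.7]
tab_pad 0.25 [524.9 -94.2  28.8] [379.9 253.1]
filter_lid 0.63 [525.5 -95.9  34.8] [380.1 251.2]
cup 0.98 [461.2 441.5   3.7] [302.6 435.8]
cup 0.61 [ 554.5 -172.5   45.1] [382.4 226.5]
counter 0.86 [482.1 305.8  -1.6] [323.7 383.3]
oil_bottle 0.67 [592.3 394.6   0.8] [263.4 392.9]
oil_bottle 0.18 [524.2 -92.6  35.5] [380. 252.]
side cam at [  96.1 1181.9  882.5]
housing 0.64 [751.1 -76.6  -1.8] [304.4 263.4]
housing 0.57 [ 548.  -149.4    1.1] [383.6 267.6]
seat_center 0.95 [526.2 -96.2  28.2] [384.8 270.6]
seat_center 0.66 [733.1 -42.7  25.1] [304.5 262.5]
deck_end 0.71 [ 574.6 -239.5   24.7] [386.6 242.9]
deck_end 0.7 [ 554.7 -174.4   43.5] [385.5 249.3]
deck_end 0.44 [ 791.4 -141.8   20.5] [302.3 242.4]
push_face 0.79 [507.9 -54.   62.3] [386.4 269. ]
push_face 0.47 [ 576.4 -239.3   22.7] [386.  243.4]
tab_pad 0.62 [ 553.  -172.3   44. ] [385.8 249.6]
filter_lid 0.79 [523.3 -97.3  35.7] [386.1 268.2]
cup 0.59 [459.1 441.9   3.4] [315.9 428.4]
counter 0.71 [482.1 303.3  -0.2] [335.6 380.1]
oil_bottle 0.84 [590.9 395.4   1.3] [267.7 391.3]
coverslips 0.76 [463.3 145.8  -1.9] [372.1 339.9]
1.2 [ 149.9 -632.5  214.6] [ 2.1  0.2 -2.1]
```

View pics/scene0.png

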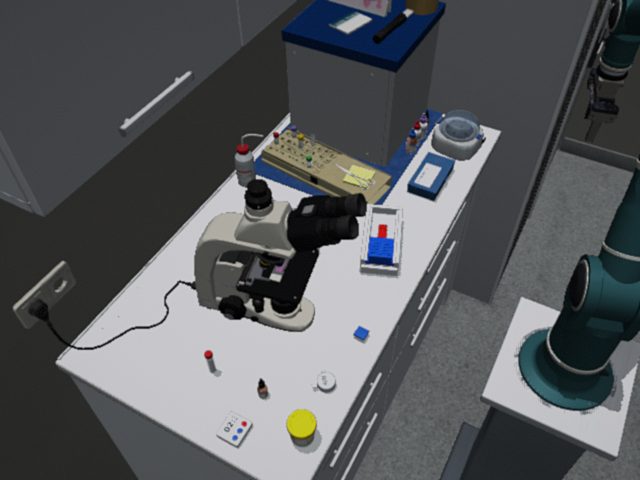

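Run:
```python
import cv2
im=cv2.imread('pics/side0.png');cv2.imwrite('pics/side0c.png',cv2.resize(im[190:350,230:450],None,fx=3.6,fy=3.6,interpolation=cv2.INTER_CUBIC))
```

```text
(no output)
```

View pics/side0c.png

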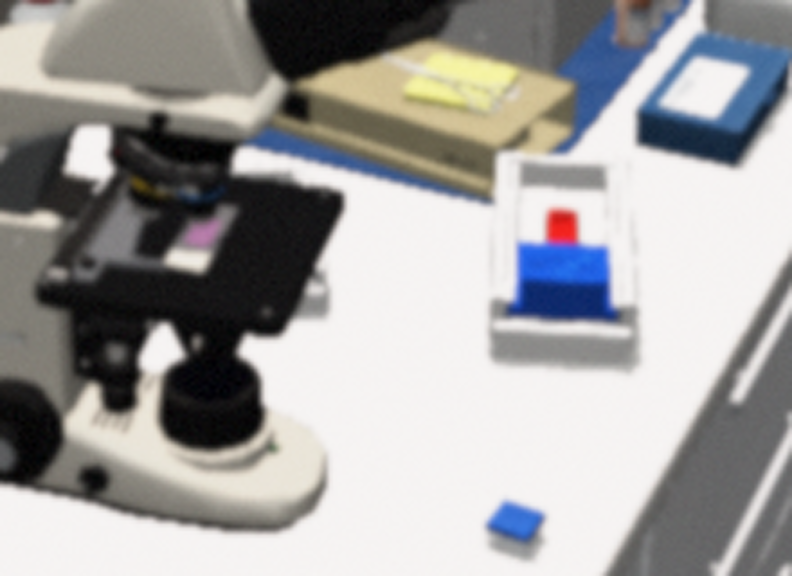

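Run:
```python
from h import *
def ray(n,u,z):
    ci=viewer.camera_info(n);C=w(ci,[0,0,0]);d=np.array(ci["R"]).T@np.linalg.inv(np.array(ci["camera_matrix"]))@[u[0],u[1],1]
    return C+d*(z-C[2])/d[2]
for u in((365,203),(357,228),(290,245)): print("eye",u,ray("scene",u,390))
for u in((319,253),(300,290)): print("stage",u,ray("scene",u,150))
for z in (100,150,200):print("stage side",z,ray("side",(325,243),z),ray("side",(305,281),z),ray("scene",(319,253),z))
# wrist orientation: tool x down; tool y along +/- housing y
yaw=np.deg2rad(-69.7)
q0=robot.observe()["joints"];print(np.array(q0))
for s in(1,-1):
  for rot in (0,np.pi/2):
    y=s*np.array([-np.sin(yaw+rot),np.cos(yaw+rot),0]);x=np.array([0,0,-1.]);R=np.c_[x,y,np.cross(x,y)];rv=Rn.from_matrix(R).as_rotvec()
    for p in((501,-35,120),(501,-35,47),(554,-172,120),(554,-172,30),(540,-135,47)):
        q=kin.ik(p,rv);print(s,rot,p,None if q is None else np.round(q,2))
im=viewer.read_camera("scene")
for d in viewer.pinpoint("eyepieces","scene"):print(d["confidence"],w(viewer.camera_info("scene"),d["at"]))
print(viewer.camera_info("wrist"))
print(Rn.from_rotvec(robot.observe()["tcp_rot"]).as_matrix())
```

```text
eye (365, 203) [501.6  86.9 390. ]
eye (357, 228) [485.1 157.6 390. ]
eye (290, 245) [579.8 259.  390. ]
stage (319, 253) [620.1  72.8 150. ]
stage (300, 290) [605.  192.5 150. ]
stage side 100 [673.8 -43.  100. ] [639.2 135.8 100. ] [640.8  35.8 100. ]
stage side 150 [636.9  35.2 150. ] [604.5 202.7 150. ] [620.1  72.8 150. ]
stage side 200 [599.9 113.5 200. ] [569.8 269.5 200. ] [599.3 109.8 200. ]
[ 1.3  0.5 -0.   1.6  0.   1.1 -0.1]
1 0 (501, -35, 120) [ 0.6  0.5 -0.7  2.   0.4  0.8  0. ]
1 0 (501, -35, 47) [ 0.5  0.6 -0.6  2.   0.5  0.7 -0.1]
1 0 (554, -172, 120) [ 0.7  0.6 -0.6  1.8  0.4  0.9  0.2]
1 0 (554, -172, 30) [ 0.7  0.7 -0.6  1.9  0.6  0.8  0.1]
1 0 (540, -135, 47) [ 0.7  0.6 -0.6  1.9  0.5  0.8  0.1]
1 1.5707963267948966 (501, -35, 120) [ 1.   0.8 -1.3  2.   0.9  1.1  1.1]
1 1.5707963267948966 (501, -35, 47) [ 0.8  0.8 -1.1  2.   1.   0.9  1.1]
1 1.5707963267948966 (554, -172, 120) [ 1.1  1.  -1.3  1.8  1.   1.2  1.4]
1 1.5707963267948966 (554, -172, 30) [ 1.1  1.2 -1.3  1.8  1.2  1.3  1.3]
1 1.5707963267948966 (540, -135, 47) [ 1.1  1.1 -1.3  1.9  1.2  1.2  1.2]
-1 0
[... 251 characters left out ...]
0.2  0.5  0.   1.9 -0.   0.7 -2.6]
-1 1.5707963267948966 (501, -35, 120) [ 0.4  0.4 -0.5  2.   0.3  0.8 -1.5]
-1 1.5707963267948966 (501, -35, 47) [ 0.3  0.5 -0.4  2.   0.3  0.6 -1.5]
-1 1.5707963267948966 (554, -172, 120) [ 0.5  0.5 -0.4  1.8  0.2  0.8 -1.2]
-1 1.5707963267948966 (554, -172, 30) [ 0.5  0.6 -0.3  1.9  0.3  0.7 -1.2]
-1 1.5707963267948966 (540, -135, 47) [ 0.4  0.6 -0.3  1.9  0.3  0.7 -1.2]
{'camera_matrix': array([[371.6,   0. , 317.2],
       [  0. , 371.6, 241.3],
       [  0. ,   0. ,   1. ]]), 'R': array([[ 0.2, -1. , -0. ],
       [-0.9, -0.2,  0.3],
       [-0.3, -0.1, -1. ]]), 't': array([-648.7,  -30.5,  391.7])}
[[-0.   0.2 -1. ]
 [-0.  -1.  -0.2]
 [-1.   0.   0. ]]
```

Run:
```python
from h import *
def ray(n,u,z):
    ci=viewer.camera_info(n);C=w(ci,[0,0,0]);d=np.array(ci["R"]).T@np.linalg.inv(np.array(ci["camera_matrix"]))@[u[0],u[1],1]
    return C+d*(z-C[2])/d[2]
for nm,u,zs in(("cab base",(386,162),(0,)),("cab base r",(432,112),(0,)),("cab top corner",(398,62),(200,300,400)),("dome",(460,125),(60,)),("dome top",(460,112),(120,)),("case",(430,190),(0,)),("vials",(412,148),(0,))):
    for z in zs: print(nm,z,ray("scene",u,z), np.hypot(*ray("scene",u,z)[:2]))
print(robot.observe()["t"])
```

```text
cab base 0 [ 676.2 -473.3    0. ] 825.3716339020998
cab base r 0 [ 643.9 -787.6    0. ] 1017.3135792381244
cab top corner 200 [ 761.5 -718.5  200. ] 1046.956767685283
cab top corner 300 [ 704.7 -566.3  300. ] 904.0401179269118
cab top corner 400 [ 647.9 -414.1  400. ] 768.9179652546334
dome 60 [ 515.6 -684.6   60. ] 857.0413764418366
dome top 120 [ 520.2 -668.2  120. ] 846.8370828803484
case 0 [ 504.9 -418.3    0. ] 655.6460177899011
vials 0 [ 630.  -575.9    0. ] 853.5397553579946
1.3
```

```bash
cat >> h.py <<'E'
def rv(yawdeg):
    a=np.deg2rad(yawdeg);x=np.array([0,0,-1.]);y=np.array([-np.sin(a),np.cos(a),0]);return Rn.from_matrix(np.c_[x,y,np.cross(x,y)]).as_rotvec()
def pose():
    s=robot.observe();print("t",round(s["t"],2),"tcp",np.array(s["tcp_pos"]),"F",np.array(s["contact_force"]));return s
E
python3 - <<'E'
from h import *
q=np.array(robot.observe()["joints"]);q[0]=0.3;q[2]=0
robot.goto_joints(list(q));pose()
p=kin.ik((556,-178,190),rv(-69.7));print(np.round(p,2))
robot.movep((556,-178,190),rv(-69.7));pose()
grip(0.0)
def rep(n,ci):
    for o in("housing","seat_center","deck_end","push_face","tab_pad","filter_lid","eyepieces"):
        for d in viewer.pinpoint(o,n)[:2]: print(n,o,round(d["confidence"],2),w(ci,d["at"]))
ci=viewer.camera_info("wrist");shot("wrist","w1.png");rep("wrist",ci)
shot("side","s1.png",(230,130,450,330),3);rep("side",viewer.camera_info("side"))
pose()
E
```

```text
t 3.5 tcp [ 609.4 -227.2  214.6] F [-0.  -0.6 -0.5]
[ 0.4  0.4 -0.2  1.8  0.1  1.   0.5]
t 4.12 tcp [ 556.4 -179.4  190.5] F [-0.5 -0.6  0.3]
wrist housing 0.84 [ 542.3 -144.8    4.5]
wrist housing 0.64 [754.5 -77.5  -1.6]
wrist seat_center 0.91 [733.4 -44.7  21.7]
wrist deck_end 0.88 [ 795.2 -137.5   23.4]
wrist deck_end 0.86 [ 578.1 -241.1   28.7]
wrist push_face 0.88 [511.5 -56.1  55.9]
wrist tab_pad 0.72 [ 552.6 -171.3   45.7]
wrist tab_pad 0.69 [770.3 -95.9  35.8]
wrist filter_lid 0.57 [521.2 -92.4  34.3]
side housing 0.85 [ 544.  -147.4    3.3]
side housing 0.65 [748.7 -75.9  -2.5]
side seat_center 0.95 [524.1 -95.6  30.9]
side seat_center 0.55 [731.5 -41.3  23.6]
side deck_end 0.79 [ 574.5 -238.8   23.1]
side deck_end 0.48 [ 796.4 -140.3   22.5]
side push_face 0.93 [505.1 -57.8  59.4]
side filter_lid 0.96 [ 524.3 -101.2   33.4]
side filter_lid 0.61 [485.9 304.2   0.1]
t 6.28 tcp [ 556. -178.  190.] F [ 0.5 -0.1 -0.4]
```

View pics/w1.png

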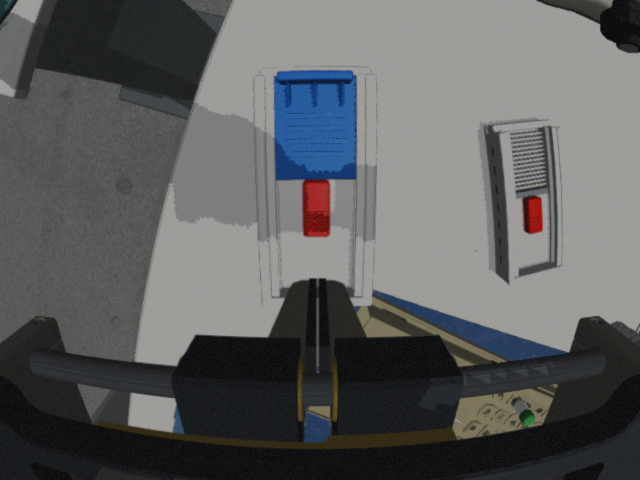

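View pics/s1.png

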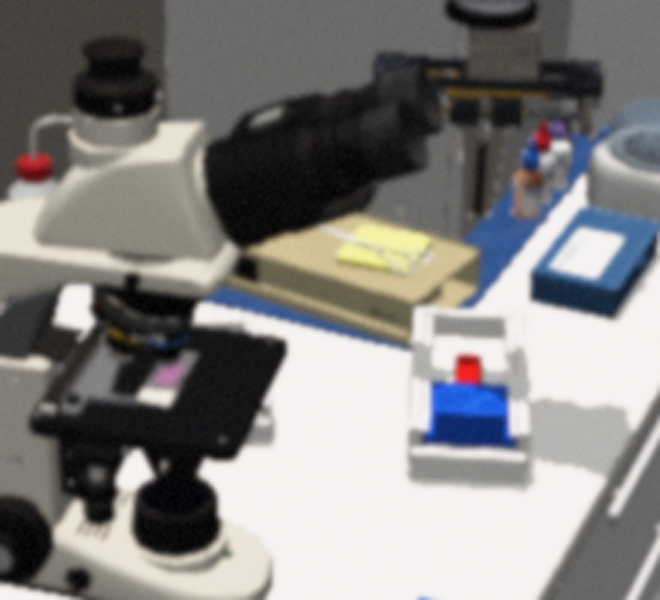

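```bash
cat >> h.py <<'E'
def back(ci,uv,z):
    K=np.array(ci["camera_matrix"]);d=(np.asarray(uv,float)-K[:2,2])/K[0,0];r=np.linalg.norm(d,axis=1)+1e-9
    v=np.c_[d/r[:,None]*np.sin(r)[:,None],np.cos(r)]@np.array(ci["R"]);C=w(ci,[0,0,0]);return C+v*((z-C[2])/v[:,2])[:,None]
def blobs(ci,im):
    hsv=cv2.cvtColor(im,cv2.COLOR_RGB2HSV)
    for nm,lo,hi,z in(("blue",(105,140,60),(125,255,255),44),("red",(0,150,60),(6,255,255),44)):
        m=cv2.inRange(hsv,lo,hi);n,l,st,c=cv2.connectedComponentsWithStats(m)
        ok=[i for i in range(1,n) if 200<st[i,0]+st[i,2]/2<450 and st[i,1]+st[i,3]<330];i=max(ok,key=lambda k:st[k,4])
        P=back(ci,np.argwhere(l==i)[:,::-1],z)[:,:2].astype(np.float32);r=cv2.minAreaRect(P)
        print(nm,"center",np.array(r[0]),"size",np.array(r[1]),"ang",round(r[2],1),"px",st[i])
E
python3 - <<'E'
from h import *
ci=viewer.camera_info("wrist");blobs(ci,shot("wrist"))
E
```

```text
blue center [523.5 -93.5] size [67.8 92.1] ang 20.5 px [ 275   71   81  108 8517]
red center [ 548.9 -161.3] size [21.6 47.8] ang 20.6 px [ 303  181   26   55 1350]
```

Run:
```python
from h import *
R=rv(-69.5);p=np.array([552.5,-171.5])
robot.movep((*p,70),R);s=pose();F0=s["contact_force"][2]
robot.servo_line((*p,47),feed=80);pose()
z=47.
while z>27:
    z-=1.5 if z>32 else 0.7
    robot.servo_line((*p,z),feed=30);s=robot.observe();f=s["contact_force"][2]-F0
    print(round(z,1),round(s["tcp_pos"][2],1),round(f,1))
    if f>12: break
robot.servo_line((*p,90),feed=120);
robot.servo_line((560,-190,150),feed=150);pose()
ci=viewer.camera_info("wrist");blobs(ci,shot("wrist","w2.png",(220,40,420,340),2));
for d in viewer.pinpoint("tab_pad","wrist"):print(d["confidence"],w(ci,d["at"]))
```

```text
t 6.88 tcp [ 553.2 -171.6   70.5] F [-0.2 -0.6  0.4]
t 7.32 tcp [ 552.4 -171.5   46.8] F [ 0.2  0.2 -0.2]
45.5 45.7 -1.0
44.0 44.0 -0.4
42.5 42.5 0.8
41.0 41.1 1.7
39.5 39.5 1.2
38.0 37.9 0.5
36.5 36.4 1.2
35.0 34.9 1.1
33.5 33.4 1.3
32.0 31.9 1.3
31.3 31.2 1.4
30.6 30.6 2.5
29.9 29.9 3.6
29.2 29.9 8.5
28.5 29.8 14.3
t 12.31 tcp [ 559.2 -189.6  149. ] F [-0.7  0.3 -0.2]
blue center [523.2 -92.9] size [68.1 94.9] ang 20.7 px [  270    43    94   127 11217]
red center [ 548.9 -160. ] size [20.2 44.4] ang 20.1 px [ 304  172   28   59 1520]
0.7 [771.8 -97.6  33.8]
0.58 [ 554.8 -173.6   29.3]
0.3 [ 542.3 -149.1    2.6]
```

View pics/w2.png

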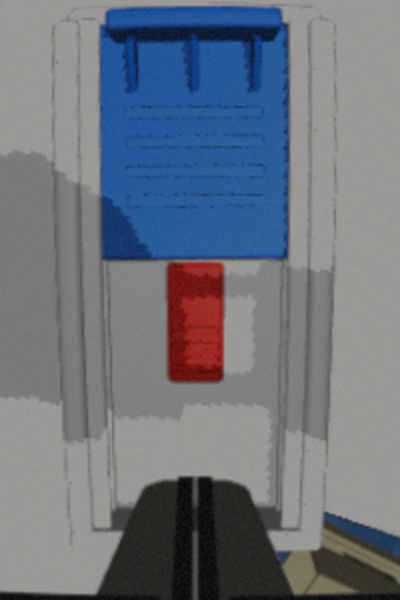

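Run:
```python
from h import *
u=np.array([0.350,-0.937]);pf=np.array([507.5,-54.])
p=pf-23*u
robot.servo_line((555,-180,105),feed=150,rotation=rv(-69.5))
robot.servo_line((*p,100),feed=150);s=pose();print(np.array(s["joints"]))
a=shot("scene");b=shot("side")
o=np.vstack([a[150:330,220:480],b[150:330,220:480]])[:,:,::-1];cv2.imwrite("pics/b3.png",cv2.resize(np.hstack([a[150:330,230:430],b[150:330,230:430]])[:,:,::-1],None,fx=2,fy=2,interpolation=cv2.INTER_CUBIC))
ci=viewer.camera_info("wrist");shot("wrist","w3.png")
```

```text
t 14.07 tcp [499.8 -33.3 100.1] F [-0.8  0.1  0.5]
[ 0.2  0.4 -0.2  2.   0.1  0.7  0.3]
```

View pics/b3.png

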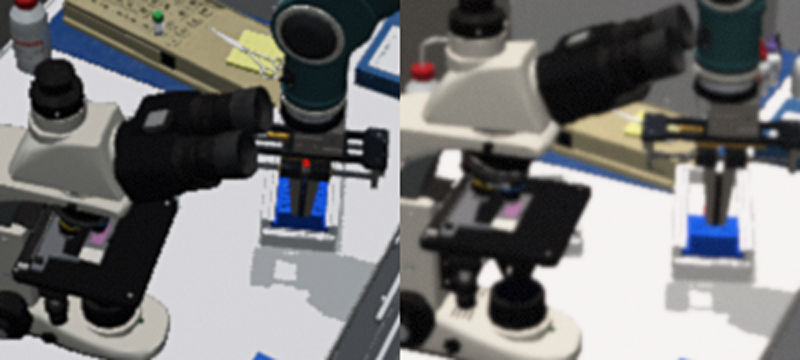

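Run:
```python
from h import *
u=np.array([0.350,-0.937]);pf=np.array([507.5,-54.]);p=pf-23*u
ok=True
for z in(72,62,54,47):
    robot.servo_line((*p,z),feed=60);s=pose()
    if abs(s["contact_force"][2])>5: ok=False;robot.servo_line((*p,100));break
if ok:
    d=-23.;F0=np.mean([robot.observe()["contact_force"][:2]@u for _ in range(3)])
    while d<0:
        d+=1.5;robot.servo_line((*(pf+d*u),47),feed=30);s=robot.observe();f=s["contact_force"][:2]@u-F0
        print(round(d,1),round(f,1),end="; ")
        if f<-1.6: break
pose();shot("side","s4.png",(330,190,450,300),4)
```

```text
t 14.83 tcp [499.4 -32.3  71.7] F [-0.2  0.7  0.6]
t 15.15 tcp [499.1 -32.4  61.6] F [ 0.2  0.2 -0.5]
t 15.43 tcp [499.1 -32.4  53.6] F [-0.3  0.2  2.1]
t 15.7 tcp [499.1 -32.5  46.6] F [-0.  -0.1 -0.1]
-21.5 -0.4; -20.0 -0.6; -18.5 -0.2; -17.0 -1.0; -15.5 -0.2; -14.0 -0.8; -12.5 0.8; -11.0 -0.5; -9.5 0.0; -8.0 -0.8; -6.5 -0.5; -5.0 -0.7; -3.5 -0.6; -2.0 -2.0; t 19.2 tcp [506.8 -52.4  47. ] F [-0.6  1.9 -0.1]
```

Run:
```python
from h import *
u=np.array([0.350,-0.937]);pf=np.array([507.5,-54.]);n=np.array([.937,.35])
d=-2.;hi=0
while d<86:
    d=min(d+(3 if d<10 else 8),86);robot.servo_line((*(pf+d*u),47),feed=40);F=np.array(robot.observe()["contact_force"]);f=F[:2]@u
    print(round(d,1),round(f,1),round(F[:2]@n,1),round(F[2],1),end="; ")
    hi=hi+1 if f<-4 else 0
    if f<-7 or hi>1: print("STOP");break
pose();shot("side","s5.png",(330,190,450,300),5)
```

```text
1.0 -0.0 0.4 -0.0; 4.0 -0.4 0.6 -0.4; 7.0 0.2 -0.3 0.8; 10.0 0.8 -0.4 0.1; 18.0 -0.4 0.8 0.7; 26.0 0.1 -0.2 0.3; 34.0 -0.1 0.2 0.3; 42.0 1.0 -0.4 0.4; 50.0 0.3 -0.4 0.4; 58.0 0.4 1.0 -0.2; 66.0 -1.1 0.6 -0.4; 74.0 0.3 -0.1 0.2; 82.0 0.5 0.5 -0.3; 86 0.2 -0.3 -0.7; t 23.65 tcp [ 537.7 -135.    47. ] F [-0.2 -0.3 -0.7]
```

View pics/s5.png

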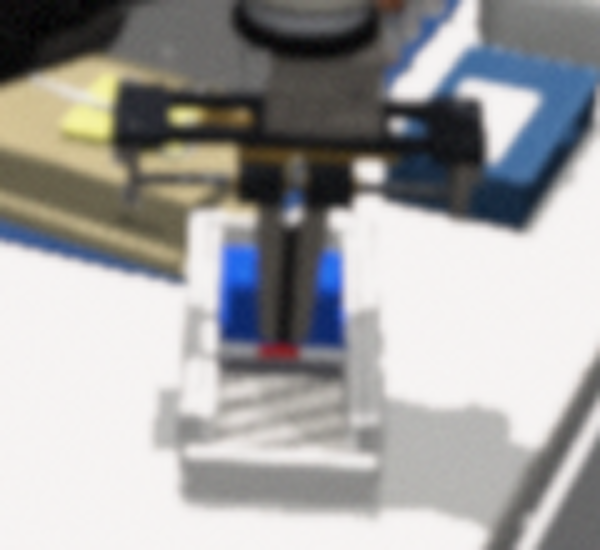

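Run:
```python
from h import *
u=np.array([0.350,-0.937]);pf=np.array([507.5,-54.])
a=pf+71*u
robot.servo_line((*a,47),feed=60);robot.servo_line((*a,130),feed=120)
b=pf+140*u
robot.servo_line((*b,175),feed=150);pose()
ci=viewer.camera_info("wrist");im=shot("wrist","w6.png",(200,40,440,400),1.6)
for o in("filter_lid","push_face","seat_center","tab_pad","deck_end"):
    for d in viewer.pinpoint(o,"wrist")[:2]:
        X=w(ci,d["at"]);print(o,round(d["confidence"],2),X,"housing x",round(-100+(X[:2]-pf)@u,1))
shot("side","s6.png",(330,190,450,300),5)
```

```text
t 25.64 tcp [ 555.9 -184.3  174.2] F [-1.   0.8  0. ]
filter_lid 0.7 [ 554.4 -180.2   35.4] housing x 34.7
push_face 0.66 [ 544.  -148.1   54. ] housing x 1.0
push_face 0.58 [524.7 -94.9  33.3] housing x -55.7
seat_center 0.94 [524.  -92.9  31. ] housing x -57.8
seat_center 0.82 [731.9 -45.   20.8] housing x -29.9
tab_pad 0.81 [768.2 -98.5  35.3] housing x 33.0
deck_end 0.66 [ 794.3 -143.1   18.8] housing x 83.8
```

View pics/w6.png

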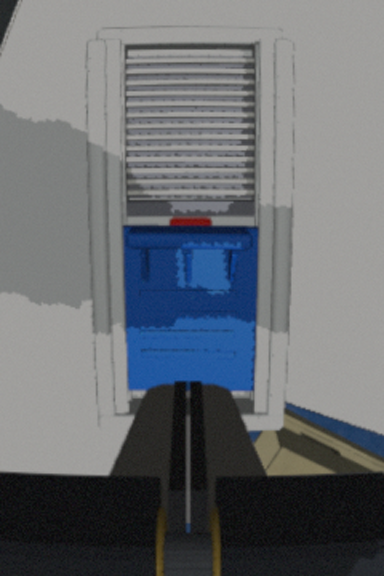

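View pics/s6.png

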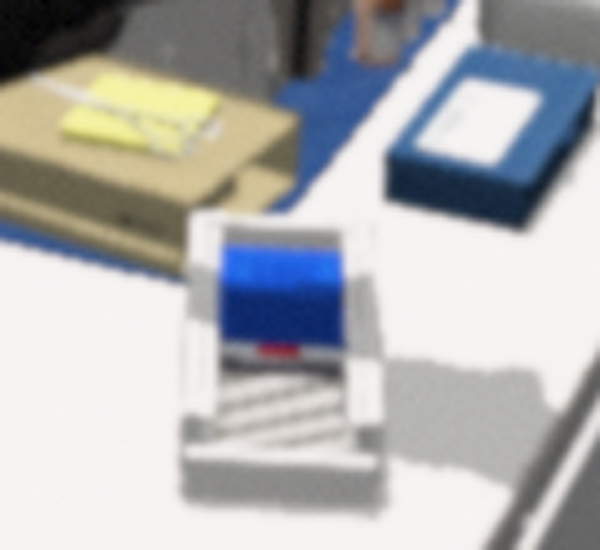

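Run:
```python
from h import *
robot.servo_line((556,-184,220),feed=100);robot.hold(0.3);pose();robot.job_done()
```

```text
t 26.89 tcp [ 555.7 -183.9  219.4] F [ 0.3  0.1 -0.6]
the job is handed in; nothing more can be done
```

I pressed the red tab down to its stop, then pushed the blue lid along its rails over the tab until the filter was uncovered. The job was handed in at about 27 s.

- **Tab:** It stopped hard at a tip height of 29.8 mm with about 14 N on it, which is roughly 14.2 mm of travel against the 12.5 mm needed. The camera put it at 29.3 mm, so it stayed down.
- **Lid:** I pushed with shut fingertips 47 mm above the worktop. Forward force was about 2 N at most, so nothing was forced.
- **Travel:** The last wrist and side pictures show all the filter pleats open, and the lid flat with the rear end of the pressed tab showing behind it. That means about 92 mm of travel. The network's estimate was about 90 mm; both are beyond the 86 mm needed.
- **Other checks:** The hand is clear, about 220 mm above the worktop. I did not go near the loose items, though I took no last picture of them. The networks never reported the eyepieces, so I estimated their position from the pictures and kept clear of them; I saw no sign of contact.

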